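# Rock a pendulum angle gauge round a clamped spindle to its setting mark and hold it there

## Robot

A 6-joint arm with a two-finger parallel gripper is mounted at the origin on the work surface. World frame = base frame: x ahead of the robot, y to its left, z up, the work surface at z = 0. Lengths are in m, angles in rad, forces in N, time in s.
With the tool pointing down it reaches from about 0.35 to 0.975 m from the base axis. Payload 4.9 kg.
Tool frame: the origin (TCP) lies midway between the tips of the shut fingers; the grasp point (between the pads) lies 19 mm behind it; z points along the fingers, y is the direction in which the jaws open and shut (so a half turn about z gives the same grasp; the last joint's range is limited). The gripper opens to 85 mm and grips with 20 to 120 N. Pads are 22 mm wide; open, the fingers measure 114 mm over their backs; the gripper's body (76 mm by 85 mm) begins 54 mm behind the grasp point. The pads swing forward as they close: fully open they stand 13 mm farther back than shut.
Start: joints at [1.145, 0.053, 1.613, -0, 1.476, -0.119], TCP at [0.189, 0.596, 0.231] pointing down, gripper open.
Joint ranges: [-3.01, 3.01], [-1.01, 2.22], [0.06, 2.58], [-1.02, 4.17], [0.09, 2.62], [-3.14, 3.14]. Speed limits (rad/s): [2.57, 2.57, 3.14, 3.14, 3.14, 3.14].

## Interface

Orientations are given as a rotation vector (axis times angle).
In Python, from station import ctrl gives the robot as it stands.
- The arm moves only by the tool play_rows, never from a script. Its argument "motion" is a list that holds one entry, the list of rows, each a list of 7 numbers: the closure, from -1 (fully open) to 1 (shut), then the shift along the tool's x, y, z in cm, then the turn, a rotation vector about the tool's x, y, z in degrees. A call has 1 to 20 rows; each row is the pose to reach, as a shift and turn from the pose measured when the call began, along the tool's axes at that moment; what a row does not reach only later rows make up. A row lasts 1/8 s, in which the tool goes at most 62.5 mm and 10.7 degrees, less where a joint would pass 70% of its speed; a pose out of reach is approached as far as the arm can. A call with a gripper value outside its range is refused whole. The fingers move at their own pace and stop on an object; "newtons" is the grip in N (left out, the last holds). Time passes only in rows, so rows that repeat a pose let the fingers close. It gives the time, the measured TCP pose, the force and the opening at its end, in the units of the state.
- ctrl.get_obs(): the state, without advancing time (a new reading comes with each control period).
- ctrl.get_image(name): name is "side" or "top"; returns a dict with "color" (384x512x3 uint8, red, green, blue), "mtx" (3x3 intrinsics, pixels), "D" ([k1, k2, p1, p2, k3] as OpenCV has them; the pictures are not rectified), "T" (4x4, takes a point from camera to world coordinates). Camera axes: x right, y up, looking along -z (the intrinsics and any distortion apply to the point x, -y, -z); pixel columns grow to the right and rows downward; lengths in m; the calibration is good to about 2 mm. A picture is of the moment at which its call begins. There is no depth.
- ctrl.finish_job(): hands the job in, once; it reports no verdict.
The state is a dict: "t": time; "q": joint angles; "dq": joint speeds; "effort": joint torques, N m; "tool_pos": TCP position; "tool_rot": TCP orientation; "contact_force": force on the tool from outside, world axes, zero at the start; "wrist_torque": the same for the moment, N m; "opening": finger opening in m.
Only numpy, scipy, OpenCV 4.12 (cv2) and the standard library are available. Lean on these libraries where they do the work, as an engineer would, in place of code of your own. Each camera call takes 0.05 s, during which the arm holds its last target.

## Task

The bezel of the angle gauge is set to the angle for a hole to be marked out on the clamped spindle: pick the gauge up and set it gently astride the plain seat between the spindle's two collars, dial facing away from the robot. Rock it round the spindle until its hanging pointer settles midway between the two prongs of the setting mark, with both legs of the vee foot down on the steel. Finish while holding it there, still and lightly pressed on the spindle, so that a colleague can scribe the line, and leave the other things on the desk alone.

Things in the scene. Friction and masses are not known exactly. Their poses are not given: they have to be found in the camera images.
- gauge_grip (a point): Centre of the dark grip block of the angle gauge, which stands upright on the desk: block 22 mm thick (x), 40 mm wide (y), 36 mm tall (18 mm above and below this point). The point is 131 mm above the gauge's feet. Axes of the gauge: x = out of the dial face, z = up through the grip block, y = sideways.
- gauge: The loose angle gauge, 149 mm tall, 0.29 to 0.44 kg. Origin midway between its feet, at their underside; axes as gauge_grip. Round dial housing 84 mm across, 24 mm thick, centred 72 mm up, the grip block above it, below it an iron vee foot 76 mm wide (y), 24 mm thick (x): two legs with a 90 degree groove between, open downwards, along x, apex 24 mm up (its flanks: gauge_c0, gauge_c1).
- gauge_vee (a point): Point of the gauge that lies on the spindle's axis when the vee is fully seated on the seat: 135 mm below gauge_grip along the gauge's z, 4 mm below its feet (so just under the desk top at the start). Axes as gauge_grip.
- pointer (a joint): Free pendulum pointer of the gauge (rad), hanging from the dial centre; it stays plumb and swings for about a second after a movement. Value: its angle from the gauge's 6 o'clock, positive turned about gauge +x (to the right for someone facing the dial). Reads 0 with the gauge upright, -a with the gauge turned by +a about its own x.
- bezel (a joint): Angle (rad) of the setting mark on the gauge's bezel, same zero (6 o'clock) and direction as pointer; somewhere from -0.45 to 0.45. The bezel is stiff and stays as set. The pointer is on the mark when pointer equals bezel.
- pointer_tip (a point): Tip of the black pointer, 30 mm from the dial centre. Its z axis runs from the tip to the dial centre.
- setting_mark (a point): Setting mark at the dial's rim, 34 mm from the dial centre: two dark prongs 6 mm apart (5 degrees either side of the middle) pointing to the centre, with a small brass tab outside them. Its z axis runs to the dial centre.
- seat (a point): Middle of the spindle's plain seat, on the spindle's axis, 82 mm above the desk. Seat: steel round 40 mm in diameter, 60 mm long between two collars of 52 mm; a dark keyway marks its top. Axes: x = along the spindle, level, away from the robot; z = up.
- spindle: The fixed spindle, 270 mm long, ends 36 mm in diameter; origin and axes as seat. It lies in two vee blocks on a granite plate 270 x 120 x 25 mm. Over each block, 82 mm either side of the seat along x, a stirrup clamp 18 mm long (x) and 92 mm wide reaches with its screw 60 mm above the axis.
- spindle_end (a point): Centre of the spindle's far end face, 135 mm from seat along its +x.
- carton: White paper-board carton 100 x 130 x 75 mm, a bystander; origin at the middle of its underside.
- spare_block: Spare grey steel vee block 44 x 70 x 55 mm, a bystander; origin at the middle of its underside.
- screwdriver: Small black-handled screwdriver 170 mm long lying on the desk, a bystander; origin under the middle of its length.
Not all that is in view belongs to the job. What is shaped like the gauge but red is not meant.

How it is judged:
On the way, in this order (a step that is already met when the one before it is completed fails the run):
1. the gauge is held in the fingers, clear of the desk (height (world z) of gauge_vee above 0.02 m and contact force between the fingers and gauge above 2 N), for 0.2 s.
2. the gauge is astride the seat between the collars, its vee down on the spindle (y of gauge_vee in the frame of seat between -0.003 and 0.003 m and z of gauge_vee in the frame of seat between -0.003 and 0.003 m and contact force between gauge and spindle above 0.5 N), for 0.2 s.
At the end, for the whole second after the job is handed in: Gauge still gripped, at rest, astride the seat: foot within 3 mm of the spindle axis, both legs touching, under 30 N, square within 6 degrees, dial away from the robot; pointer at rest within 0.05 rad of the middle of the setting mark; the three bystanders within 20 mm of their places (angle between the z axis of pointer_tip and the z axis of setting_mark, either way round below 0.05 rad and velocity of joint pointer between -0.15 and 0.15 rad/s and x of gauge_vee in the frame of seat between -0.02 and 0.02 m and y of gauge_vee in the frame of seat between -0.003 and 0.003 m and z of gauge_vee in the frame of seat between -0.003 and 0.003 m and x of spindle_end in the frame of gauge_vee above 0.05 m and angle between the x axis of gauge_vee and the x axis of seat, either way round below 0.1 rad and contact force between each of gauge_c0, gauge_c1 and spindle above 0.1 N and contact force between gauge and spindle below 30 N and contact force between the fingers and gauge above 2 N and linear speed of gauge below 0.02 m/s and distance of each of carton, spare_block, screwdriver from where it was at the start of the episode below 0.02 m); the arm keeps its last pose, push and grip.
It fails at once if the gauge is banged or pressed hard onto the spindle (over 60 N) (contact force between gauge and spindle above 60 N).
It fails at once if a bystander is pushed out of its place (distance of any of carton, spare_block, screwdriver from where it was at the start of the episode above 0.02 m).
It also fails if it takes over 48 s, if anything falls off the work surface, if the arm or the gripper's body presses on something with over 40 N, if the wrist force passes 120 N, or if a joint passes its speed limit or range.

## Working session

There is one attempt and no reset: what is moved stays moved. The work goes in short steps, Python scripts to look and compute and a tool call to move; the robot and the scene stay as the last step left them, time stands still between calls to the robot, and variables do not carry over. Pictures are saved under pics/ and viewed, and the job is handed in when it is done.

Besides the shell and the picture viewer there is one more tool, called after "Emit:" in YAML: its name, and indented under it one key for each argument. play_rows: Moves the arm, as the interface text tells. Its arguments: {"type":"object","properties":{"motion":{"type":"array"},"newtons":{"type":"number"}},"required":["motion"]}

```bash
mkdir -p pics; ls
python3 - <<'E'
from station import ctrl
import cv2,numpy as np
o=ctrl.get_obs()
for k,v in o.items(): print(k,np.round(v,4))
for n in("side","top"):
    im=ctrl.get_image(n)
    cv2.imwrite(f"pics/{n}0.png",im["color"][:,:,::-1])
    print(n,im["mtx"],im["D"],np.round(im["T"],4))
E
```

```text
pics
t 0.0
q [ 1.145   0.0534  1.6143  0.      1.476  -0.119 ]
dq [-0.0001  0.0029  0.0004  0.0019 -0.0011  0.0015]
effort [ 1.70000e-03 -3.93677e+01 -3.70182e+01  0.00000e+00  7.00000e-03
 -0.00000e+00]
tool_pos [0.1885 0.5953 0.2301]
tool_rot [-4.7990e-01 -3.1041e+00  3.1000e-03]
contact_force [-0.1187  0.5192  0.216 ]
wrist_torque [0.0023 0.0043 0.0416]
opening 0.0852
side [[401.13431668   0.         256.37741722]
 [  0.         401.13431668 192.21062395]
 [  0.           0.           1.        ]] [0.04159773 0.         0.         0.         0.        ] [[ 0.7927  0.3972 -0.4624 -0.0636]
 [-0.6095  0.5313 -0.5885 -0.7948]
 [ 0.0119  0.7483  0.6632  0.993 ]
 [ 0.      0.      0.      1.    ]]
top [[356.85316048   0.         260.73176051]
 [  0.         356.85316048 197.60261004]
 [  0.           0.           1.        ]] [-0.02887851  0.          0.          0.          0.        ] [[ 0.0133  0.993  -0.1178  0.436 ]
 [-0.9996  0.01   -0.0278 -0.0258]
 [-0.0264  0.1181  0.9927  1.0315]
 [ 0.      0.      0.      1.    ]]
```

View pics/side0.png

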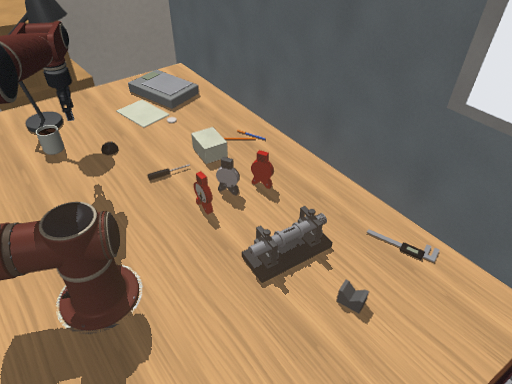

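View pics/top0.png

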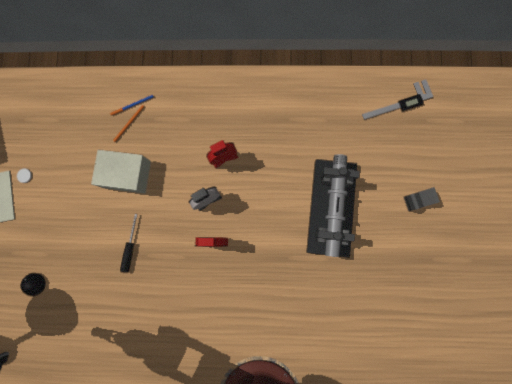

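Candidates for the gauge are the grey one at side (228,176) / top (205,198), and two red ones at side (203,192) and (262,169), which are not meant. I choose the grey one and crop in close to check it.

Run:
```python
import cv2,numpy as np
s=cv2.imread("pics/side0.png");t=cv2.imread("pics/top0.png")
a=cv2.resize(s[140:220,185:285],None,fx=8,fy=7.5*1.0666,interpolation=cv2.INTER_CUBIC)[:600]
cv2.imwrite("pics/c1.png",cv2.resize(s[145:220,190:290],(800,600),interpolation=cv2.INTER_CUBIC))
cv2.imwrite("pics/c2.png",cv2.resize(t[170:230,165:245],(800,600),interpolation=cv2.INTER_CUBIC))
cv2.imwrite("pics/c3.png",cv2.resize(t[145:265,275:435],(800,600),interpolation=cv2.INTER_CUBIC))
cv2.imwrite("pics/c4.png",cv2.resize(s[200:290,235:355],(800,600),interpolation=cv2.INTER_CUBIC))
```

```text
(no output)
```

View pics/c1.png

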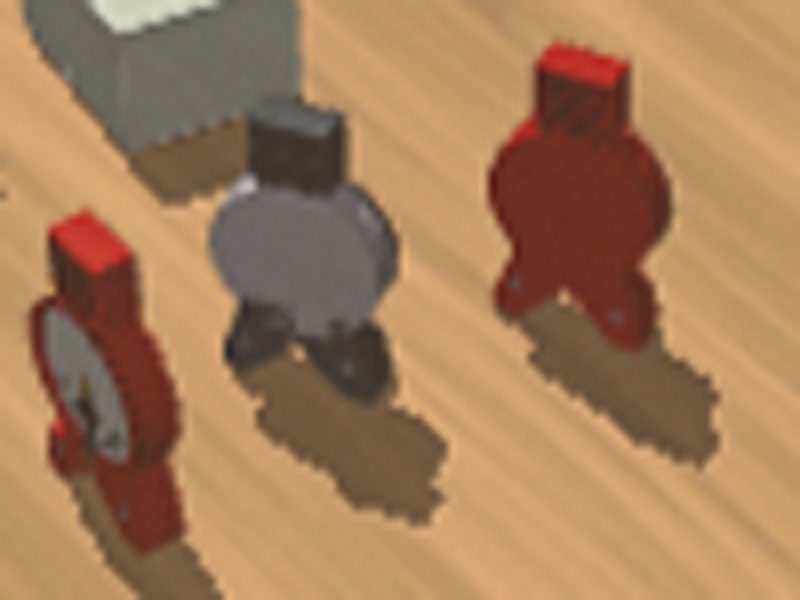

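View pics/c2.png

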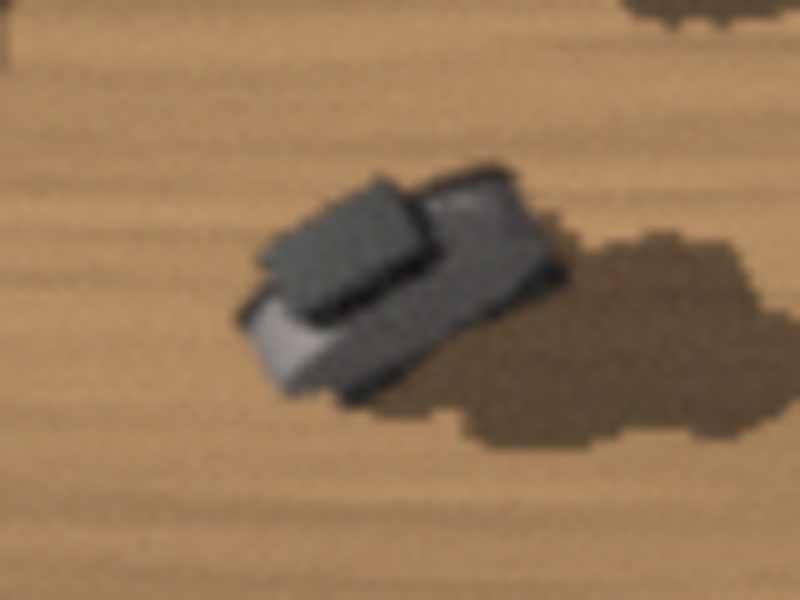

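View pics/c3.png

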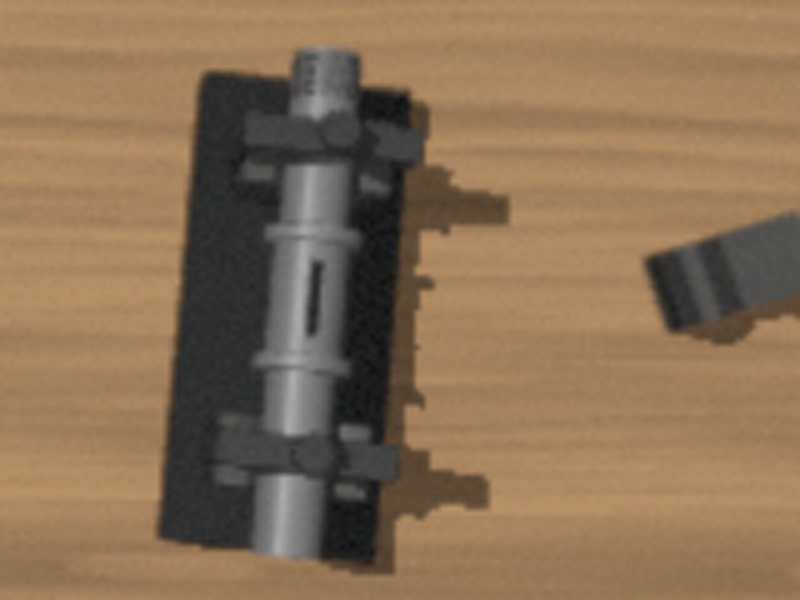

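View pics/c4.png

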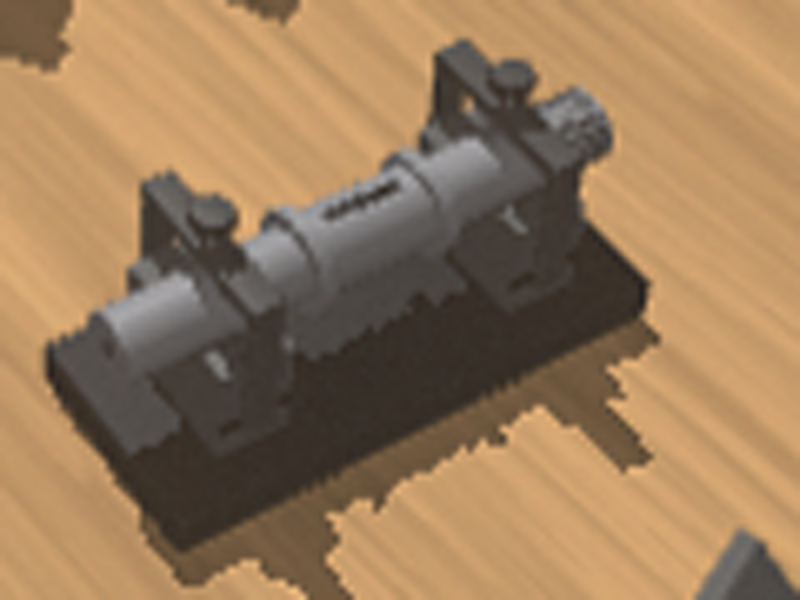

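The crop shows a grey gauge with a dark grip block and its dial turned away from the side camera (dial toward +x,+y). The spindle seat is between collars at top crop (313,233) and (302,362). Next I fit both poses by overlay.

```bash
cat > h.py <<'E'
import cv2,numpy as np
from station import ctrl
from scipy.spatial.transform import Rotation as R
F=np.diag([1,-1,-1.])
def proj(im,P):
    P=np.atleast_2d(P);T=np.array(im["T"]);pc=(P-T[:3,3])@T[:3,:3]@F
    return cv2.projectPoints(pc,np.zeros(3),np.zeros(3),np.array(im["mtx"]),np.array(im["D"]))[0][:,0]
def unproj(im,uv,z):
    T=np.array(im["T"]);n=cv2.undistortPoints(np.array([[uv]],float),np.array(im["mtx"]),np.array(im["D"]))[0,0]
    d=T[:3,:3]@(F@np.array([n[0],n[1],1]));c=T[:3,3];return c+d*(z-c[2])/d[2]
def circ(c,u,v,r,n=40):
    a=np.linspace(0,2*np.pi,n);return c+r*(np.cos(a)[:,None]*u+np.sin(a)[:,None]*v)
def gauge_lines(T):
    L=[]
    for s in(-1,1):
        x=s*.011;L.append([[x,-.02,.113],[x,.02,.113],[x,.02,.149],[x,-.02,.149],[x,-.02,.113]])
        x=s*.012;L.append(circ(np.array([x,0,.072]),np.array([0,1,0]),np.array([0,0,1]),.042))
        L.append([[x,-.038,0],[x,-.024,0],[x,0,.024],[x,.024,0],[x,.038,0]])
    for y in(-.02,.02): L.append([[-.011,y,.149],[.011,y,.149]])
    return [np.array(l)@T[:3,:3].T+T[:3,3] for l in L]
def spin_lines(T):
    L=[];Y=np.array([0,1,0]);Z=np.array([0,0,1])
    for x,r in((-.135,.018),(.135,.018),(-.03,.026),(.03,.026),(-.03,.02),(.03,.02)):L.append(circ(np.array([x,0,0]),Y,Z,r))
    for x0 in(-.135,.135):
        pass
    for y in(-.06,.06):L.append([[-.135,y,-.057],[.135,y,-.057]])
    for x in(-.135,.135):L.append([[x,-.06,-.057],[x,.06,-.057]])
    L.append([[-.1,0,.02],[.1,0,.02]])
    return [np.array(l)@T[:3,:3].T+T[:3,3] for l in L]
def pose(x,y,z,yaw):
    T=np.eye(4);T[:3,:3]=R.from_euler('z',yaw,degrees=True).as_matrix();T[:3,3]=x,y,z;return T
def overlay(im,lines,box,name,col=(0,255,0)):
    x0,y0,x1,y1=box;s=800/(x1-x0)
    if (y1-y0)*s>600:s=600/(y1-y0)
    c=np.ascontiguousarray(im["color"][y0:y1,x0:x1,::-1]);c=cv2.resize(c,None,fx=s,fy=s,interpolation=cv2.INTER_CUBIC)
    for l in lines:
        p=(proj(im,l)-[x0,y0]+.5)*s
        cv2.polylines(c,[np.round(p).astype(np.int32)],False,col,1)
    cv2.imwrite("pics/"+name,c)
E
cat > ov.py <<'E'
import sys
from h import *
S=ctrl.get_image("side");T=ctrl.get_image("top")
import pickle;pickle.dump((S,T),open("im0.pkl","wb"))
print(unproj(T,(198.7,194.0),.149))
for p in((337.5,203.9,.102),(340,155,.082),(333,256,.082)):print(unproj(T,p[:2],p[2]))
E
python3 ov.py
```

```text
[0.54825946 0.15467085 0.149     ]
[ 0.53180257 -0.20019131  0.102     ]
[ 0.66702156 -0.21238215  0.082     ]
[ 0.39650329 -0.19068498  0.082     ]
```

```bash
cat > ov2.py <<'E'
import sys,pickle
from h import *
S,T=pickle.load(open("im0.pkl","rb"))
a=list(map(float,sys.argv[1:]))
G=gauge_lines(pose(a[0],a[1],0,a[2]));P=spin_lines(pose(a[3],a[4],.082,a[5]))
overlay(T,G,(165,170,245,230),"o1.png");overlay(S,G,(200,150,280,210),"o2.png")
overlay(T,P,(275,145,435,265),"o3.png");overlay(S,P,(235,200,355,290),"o4.png")
I=[cv2.imread(f"pics/o{i}.png") for i in(1,2,3,4)]
I=[cv2.resize(i,(800,600)) for i in I]
cv2.imwrite("pics/og.png",np.vstack([np.hstack(I[:2]),np.hstack(I[2:])])[::1,::1][:, :])
for n,i in(("oa",I[:2]),("ob",I[2:])): cv2.imwrite(f"pics/{n}.png",cv2.resize(np.vstack(i),(800,1200))[:600] if 0 else cv2.resize(np.hstack(i),(800,300)))
E
python3 ov2.py .548 .155 34 .532 -.2005 -4.6
```

```text
(no output)
```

View pics/o1.png

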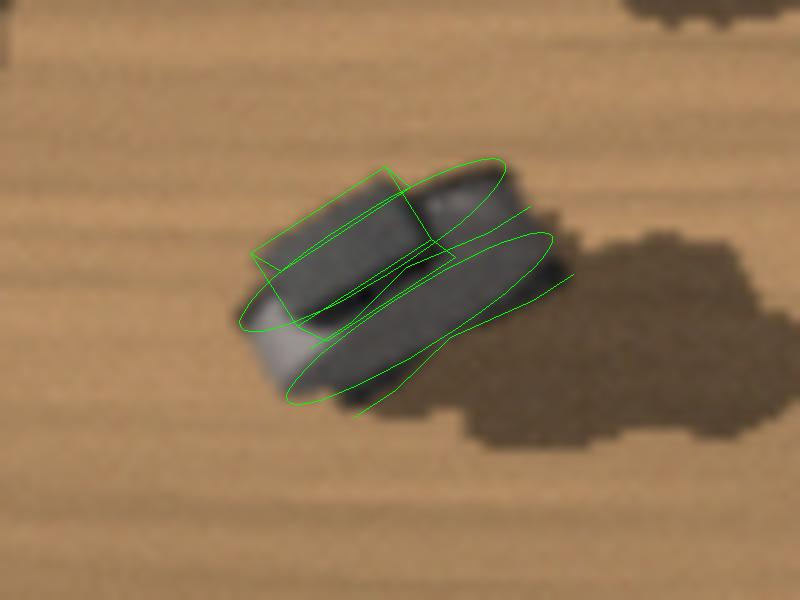

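View pics/o2.png

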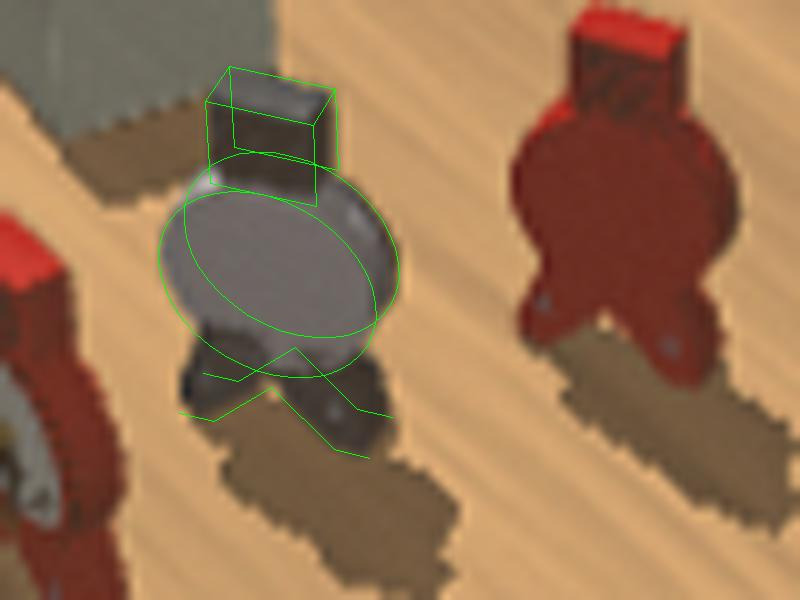

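View pics/o3.png

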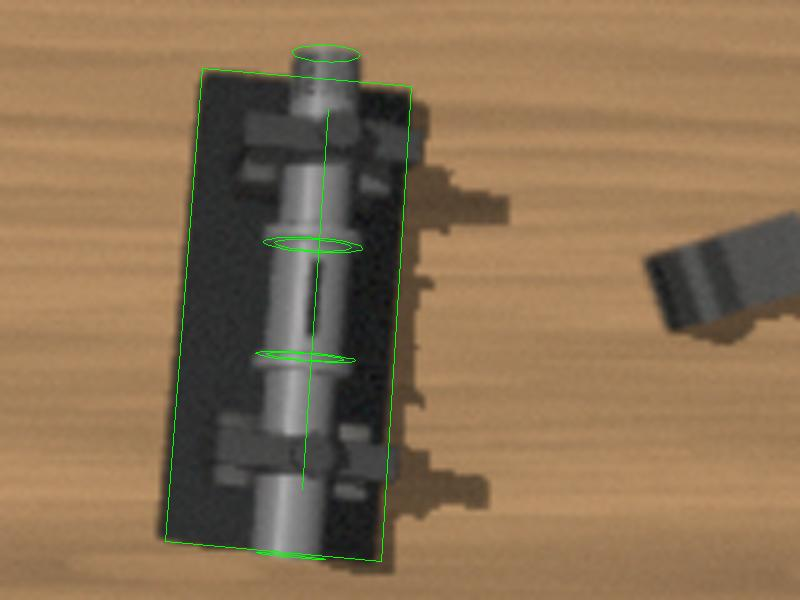

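View pics/o4.png

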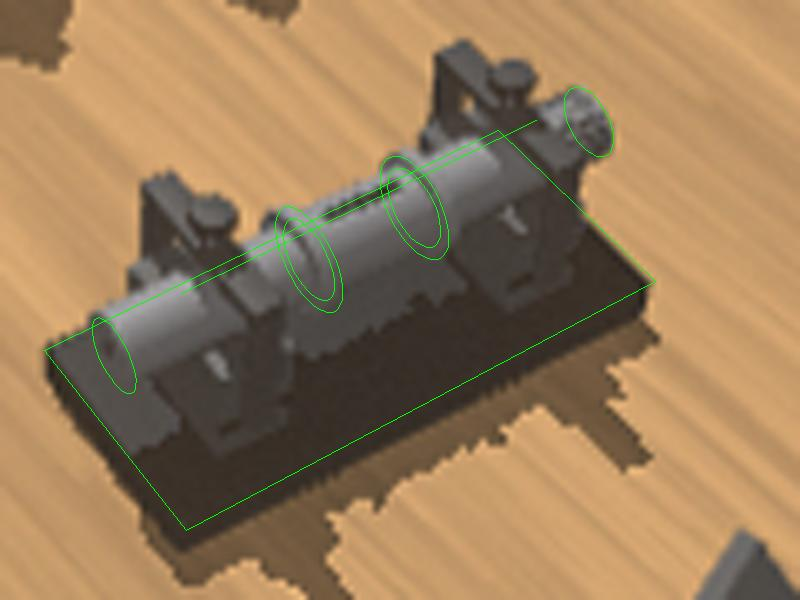

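```bash
python3 ov2.py .546 .1525 32.5 .531 -.2003 -4.6
```

```text
(no output)
```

View pics/o1.png

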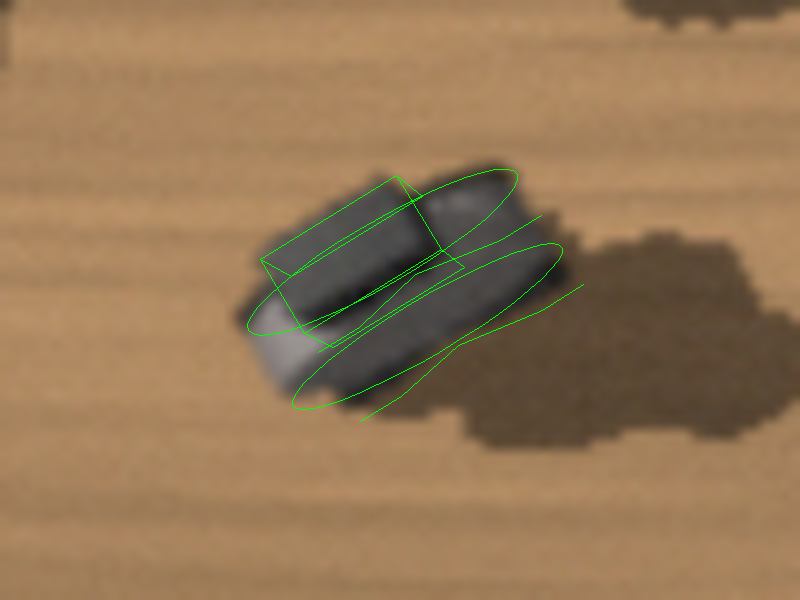

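View pics/o2.png

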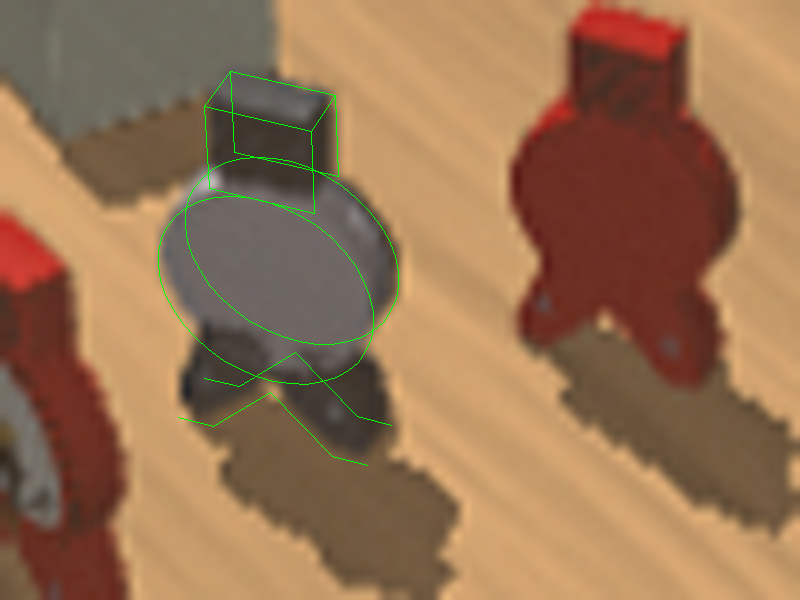

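```bash
cat > tgt.py <<'E'
# prints tool-frame shift (cm) and turn (deg rotvec) from current pose to target
from h import *
def cur():
    o=ctrl.get_obs();return np.array(o["tool_pos"]),R.from_rotvec(o["tool_rot"]),o
def delta(p,Rt):
    p0,R0,o=cur();print("shift cm",np.round(R0.inv().apply(np.array(p)-p0)*100,2),"turn deg",np.round((R0.inv()*Rt).as_rotvec(degrees=True),2))
def toolrot(Rg,sgn=1):
    # tool z=-gauge z ; tool y = sgn*gauge y ; x = y cross z
    g=Rg.as_matrix();z=-g[:,2];y=sgn*g[:,1];return R.from_matrix(np.column_stack([np.cross(y,z),y,z]))
E
python3 - <<'E'
from tgt import *
p0,R0,o=cur();print(R0.as_matrix().round(3))
for s in(1,-1):
    Rt=toolrot(R.from_euler('z',32.5,degrees=True),s)
    delta([.546,.1525,.25],Rt); 
print(p0,o["q"])
E
```

```text
[[-0.953  0.302 -0.001]
 [ 0.302  0.953 -0.001]
 [ 0.    -0.001 -1.   ]]
shift cm [-47.45 -31.44  -1.91] turn deg [-6.000e-02 -4.000e-02 -5.008e+01]
shift cm [-47.45 -31.44  -1.91] turn deg [-5.0000e-02  8.0000e-02  1.2992e+02]
[0.18860137 0.59546709 0.23053114] [ 1.14498946e+00  5.31361621e-02  1.61373944e+00  2.68260059e-06
  1.47598673e+00 -1.19019045e-01]
```

Spindle pose is good at (0.531,-0.200), yaw -4.6°; the gauge settles at about (0.547,0.154), yaw 33°. I move above it.

Run:
```python
from tgt import *
delta([.547,.154,.25],toolrot(R.from_euler('z',33,degrees=True),-1))
```

```text
shift cm [-47.5  -31.26  -1.91] turn deg [-5.0000e-02  8.0000e-02  1.2942e+02]
```

Emit:
play_rows:
  motion:
    - [[-1,-10,-6,-1.9,0,0,30],[-1,-20,-13,-1.9,0,0,60],[-1,-30,-20,-1.9,0,0,90],[-1,-40,-26,-1.9,0,0,120],[-1,-47.5,-31.3,-1.9,0,0,129.4],[-1,-47.5,-31.3,-1.9,0,0,129.4],[-1,-47.5,-31.3,-1.9,0,0,129.4],[-1,-47.5,-31.3,-1.9,0,0,129.4],[-1,-47.5,-31.3,-1.9,0,0,129.4],[-1,-47.5,-31.3,-1.9,0,0,129.4],[-1,-47.5,-31.3,-1.9,0,0,129.4],[-1,-47.5,-31.3,-1.9,0,0,129.4],[-1,-47.5,-31.3,-1.9,0,0,129.4],[-1,-47.5,-31.3,-1.9,0,0,129.4],[-1,-47.5,-31.3,-1.9,0,0,129.4]]
  newtons: 80

```text
t: 2.08
tool_pos: [0.5468, 0.1537, 0.2498]
tool_rot: [3.01, 0.895, -0.001]
contact_force: [0.1, 0.2, 0.6]
opening: 0.0855
```

```bash
cat > shot.py <<'E'
import sys
from h import *
n=sys.argv[1];cam=sys.argv[2];b=tuple(map(int,sys.argv[3:7]))
im=ctrl.get_image(cam);overlay(im,[],b,n)
E
python3 shot.py m1.png side 170 110 290 200
python3 - <<'E'
from tgt import *
p,Rr,o=cur();print(p,o["q"].round(3) if hasattr(o["q"],'round') else o["q"],o["t"])
# lower: grasp point at gauge z .134 -> TCP z .115
delta([.547,.154,.117],toolrot(R.from_euler('z',33,degrees=True),-1))
E
```

```text
[0.54683108 0.15371182 0.24984649] [ 1.440e-01 -9.300e-02  1.725e+00 -1.000e-03  1.510e+00  1.137e+00] 2.125
shift cm [ 0.04 -0.02 13.28] turn deg [0.04 0.06 0.09]
```

View pics/m1.png

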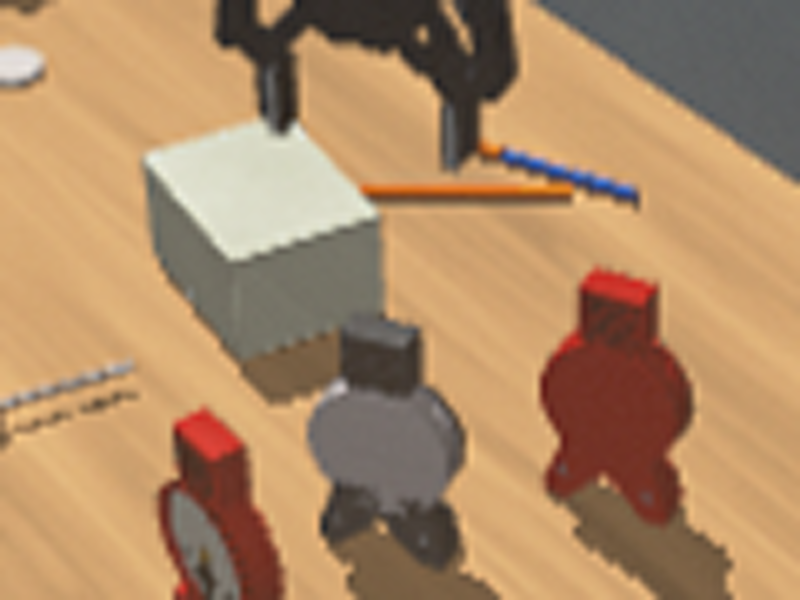

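Emit:
play_rows:
  motion:
    - [[-1,0,0,4,0,0,0],[-1,0,0,8,0,0,0],[-1,0,0,11.5,0,0,0],[-1,0,0,13.8,0,0,0],[-1,0,0,13.8,0,0,0],[-1,0,0,13.8,0,0,0]]

```text
t: 2.88
tool_pos: [0.5476, 0.1537, 0.1132]
tool_rot: [3.01, 0.895, 0.002]
contact_force: [0.2, 0.7, 0.1]
opening: 0.0854
```

```bash
python3 shot.py m2.png side 190 130 270 190;python3 shot.py m2t.png top 165 160 245 220
```

```text
(no output)
```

View pics/m2.png

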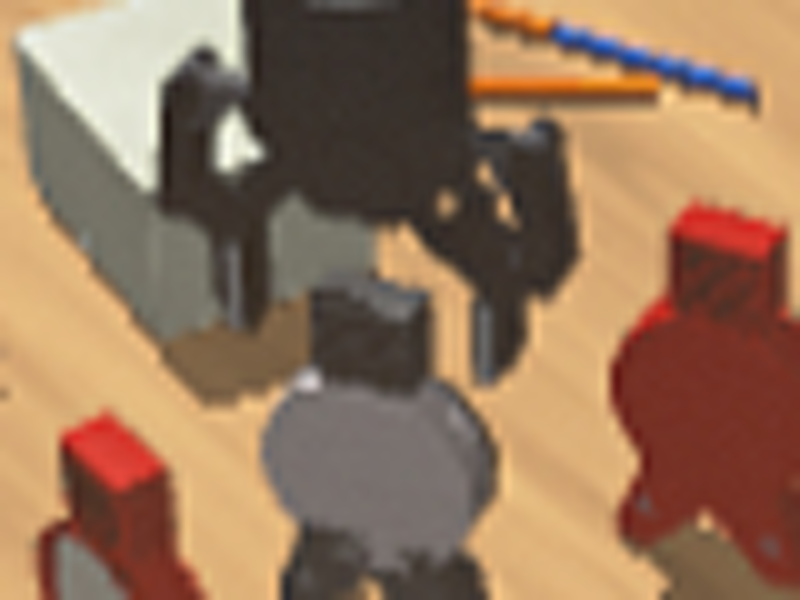

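Emit:
play_rows:
  motion:
    - [[1,0,0,0,0,0,0],[1,0,0,0,0,0,0],[1,0,0,0,0,0,0],[1,0,0,0,0,0,0],[1,0,0,0,0,0,0],[1,0,0,0,0,0,0]]
  newtons: 80

```text
t: 3.72
tool_pos: [0.5484, 0.1541, 0.1146]
tool_rot: [3.01, 0.895, 0.006]
contact_force: [-1.3, 2.1, 5.1]
opening: 0.039
```

```bash
python3 shot.py m3.png side 190 130 270 190; python3 -c "
from tgt import *
print(cur())"
```

```text
(array([0.54841272, 0.15410697, 0.114617  ]), Rotation.from_matrix(array([[ 8.37570908e-01,  5.46316151e-01,  3.69289040e-03],
                            [ 5.46320130e-01, -8.37576450e-01, -8.25169413e-05],
                            [ 3.04799770e-03,  2.08661415e-03, -9.99993178e-01]])), {'t': 3.775, 'q': array([ 1.43617079e-01,  2.04274759e-02,  1.84772340e+00, -6.38933963e-04,
        1.26979876e+00,  1.13663743e+00]), 'dq': array([-0.00025489,  0.00013448, -0.00072605, -0.00012357, -0.00164562,
       -0.00026942]), 'effort': array([-1.17047355e+00, -3.23173606e+01, -3.18320489e+01, -4.67424039e-01,
       -2.21865345e-01, -8.65618185e-04]), 'tool_pos': array([0.54841272, 0.15410697, 0.114617  ]), 'tool_rot': array([3.01023553, 0.89495695, 0.00552133]), 'contact_force': array([-0.39715212,  2.18763496,  6.34589898]), 'wrist_torque': array([ 0.24370199,  0.15133257, -0.01419798]), 'opening': 0.03893264208424462})
```

View pics/m3.png

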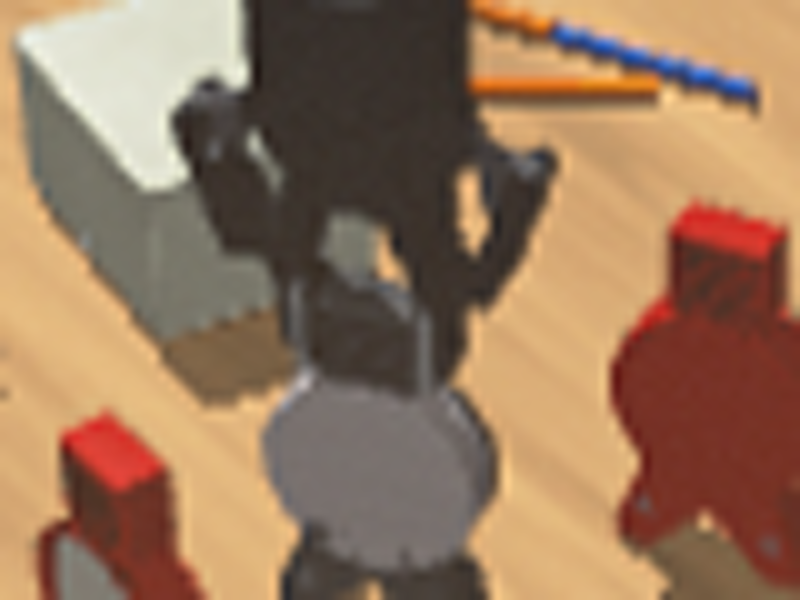

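Gripped (opening 39 mm), gauge still upright. Lift it.

Emit:
play_rows:
  motion:
    - [[1,0,0,-1,0,0,0],[1,0,0,-3,0,0,0],[1,0,0,-6,0,0,0],[1,0,0,-10,0,0,0],[1,0,0,-14,0,0,0],[1,0,0,-18,0,0,0],[1,0,0,-22,0,0,0],[1,0,0,-24,0,0,0],[1,0,0,-24,0,0,0]]
  newtons: 100

```text
t: 4.9
tool_pos: [0.548, 0.1541, 0.3564]
tool_rot: [3.01, 0.895, 0.01]
contact_force: [-0.2, -1.2, -2.8]
opening: 0.0389
```

```bash
python3 shot.py m4.png side 150 50 310 170
python3 - <<'E'
from tgt import *
p,Rr,o=cur();print(p,o["contact_force"],o["opening"],o["t"])
delta([.45,-.25,.50],toolrot(R.from_euler('z',-40,degrees=True),-1))
Rg=R.from_euler('z',-112.5,degrees=True)*R.from_euler('y',-40,degrees=True)
pd=np.array([.05,-.52,.72]);
print(pd+Rg.apply([0,0,.0426]))
delta(pd+Rg.apply([0,0,.0426]),toolrot(Rg,-1))
E
```

```text
[0.54738711 0.15402687 0.35408422] [-0.31827514 -0.62947754 -4.22966236] 0.03861850336554681 4.95
shift cm [-30.19  28.55 -14.61] turn deg [ 0.   -0.2  73.11]
[ 0.06047893 -0.49470164  0.75263349]
shift cm [-76.12  27.82 -40.  ] turn deg [-50.37  15.36 137.98]
```

View pics/m4.png

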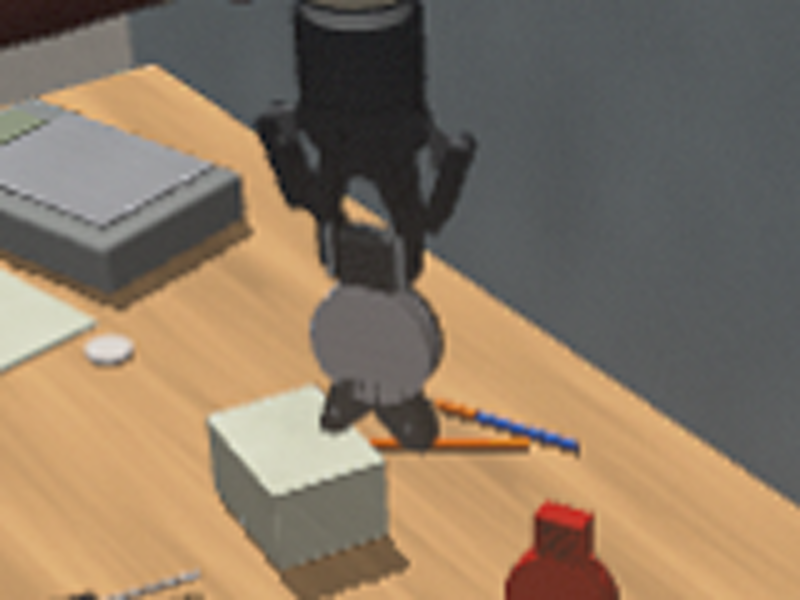

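Emit:
play_rows:
  motion:
    - [[1,-3,3,-2,0,0,7],[1,-7,7,-4,0,0,16],[1,-11,10.5,-6,0,0,25],[1,-15,14,-8,0,0,34],[1,-19,18,-10,0,0,43],[1,-23,22,-12,0,0,52],[1,-27,25,-13,0,0,61],[1,-29,27.5,-14,0,0,68],[1,-30.2,28.5,-14.6,0,0,73],[1,-30.2,28.5,-14.6,0,0,73]]

```text
t: 6.2
tool_pos: [0.4493, -0.2505, 0.4974]
tool_rot: [-2.951, 1.073, 0.001]
contact_force: [0.7, 0.3, -4.3]
opening: 0.039
```

Run:
```python
from tgt import *
p,Rr,o=cur();print(p,o["q"].round(2),o["opening"],o["t"])
for a,t in((.33,-13),(.66,-26),(1,-40)):
    Rg=R.from_euler('z',-40-72.5*a,degrees=True)*R.from_euler('y',t,degrees=True)
    pd=np.array([.05,-.52,.72]);pe=pd+Rg.apply([0,0,.0426])
    delta(p+(pe-p)*a,toolrot(Rg,-1))
```

```text
[ 0.44932155 -0.25050526  0.49741445] [-0.65 -0.23  1.44  0.    1.93  1.61] 0.039018259007040944 6.2
shift cm [-4.69 15.14 -8.73] turn deg [-2.8  12.91 23.86]
shift cm [ -9.63  29.61 -17.26] turn deg [-10.92  24.58  47.04]
shift cm [-14.16  43.64 -25.58] turn deg [-25.3   34.56  69.41]
```

Emit:
play_rows:
  motion:
    - [[1,-1.2,3.8,-2.2,-0.4,3.2,6],[1,-2.4,7.6,-4.4,-1,6.5,12],[1,-3.6,11.4,-6.6,-1.8,9.8,18],[1,-4.7,15.1,-8.7,-2.8,12.9,23.9],[1,-6,18.8,-10.9,-4.5,16,29.8],[1,-7.2,22.4,-13,-6.5,19,35.5],[1,-8.4,26,-15.1,-8.7,21.8,41.3],[1,-9.6,29.6,-17.3,-10.9,24.6,47],[1,-10.8,33,-19.3,-14,27,52.6],[1,-12,36.6,-21.4,-17.5,29.6,58.2],[1,-13,40,-23.5,-21,32,63.8],[1,-14.2,43.6,-25.6,-25.3,34.6,69.4],[1,-14.2,43.6,-25.6,-25.3,34.6,69.4],[1,-14.2,43.6,-25.6,-25.3,34.6,69.4],[1,-14.2,43.6,-25.6,-25.3,34.6,69.4]]

```text
t: 8.07
tool_pos: [0.0614, -0.4938, 0.7518]
tool_rot: [1.4, -2.09, 0.508]
contact_force: [0.5, -0.4, -3.5]
opening: 0.0387
```

```bash
python3 shot.py v1.png side 0 0 512 384
python3 - <<'E'
from tgt import *
p,Rr,o=cur();print(p,Rr.as_matrix().round(3),o["q"].round(2),o["opening"],o["t"])
E
```

```text
[ 0.06122075 -0.49382232  0.75208988] [[-0.292 -0.925 -0.245]
 [-0.709  0.381 -0.594]
 [ 0.642  0.    -0.767]] [-1.41 -0.41  1.25 -0.35  1.68  1.97] 0.03901261279151606 8.125
```

View pics/v1.png

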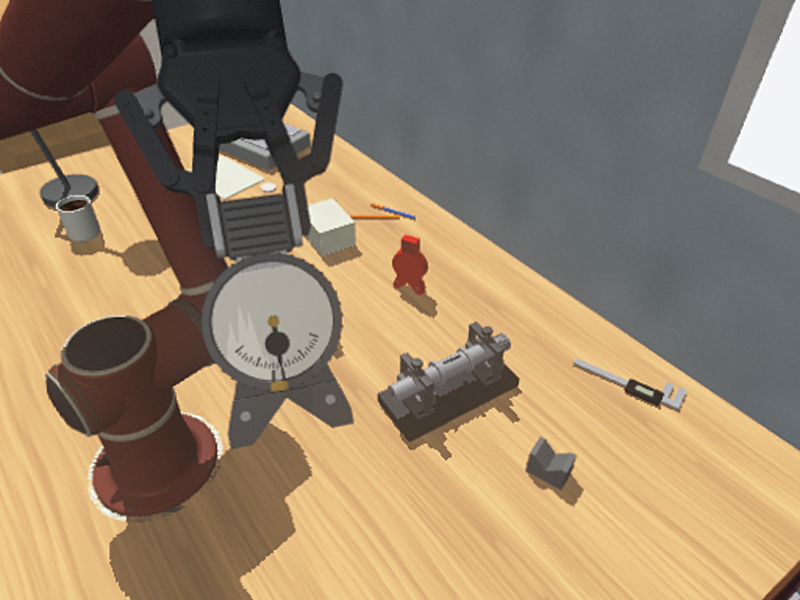

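The dial faces the camera; the brass tab is at about (279,385) in the 800-px view. I enlarge the view there.

Run:
```python
from h import *
im=ctrl.get_image("side");import pickle;pickle.dump((im,ctrl.get_obs()),open("v.pkl","wb"))
overlay(im,[],(125,150,225,225),"v2.png")
overlay(im,[],(150,205,206,247),"v3.png")
```

```text
(no output)
```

View pics/v2.png

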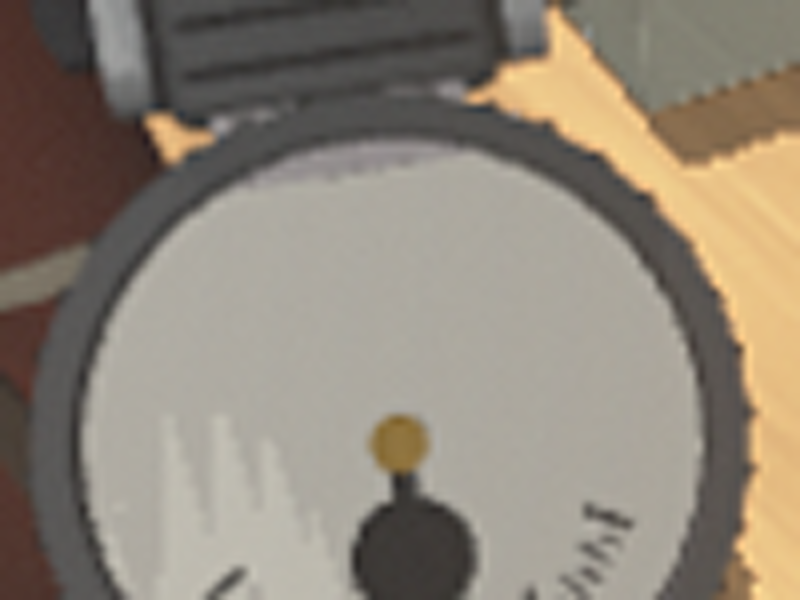

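View pics/v3.png

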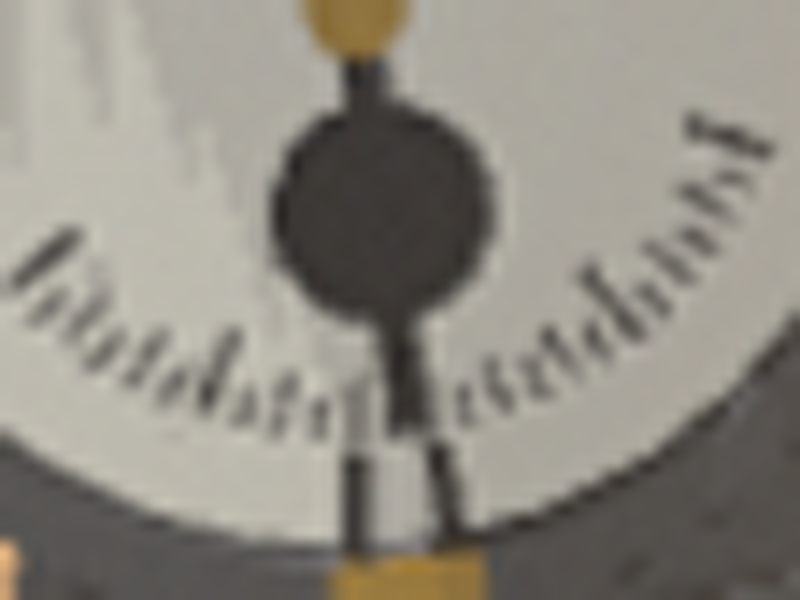

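```bash
cat > dial.py <<'E'
from tgt import *
import pickle,sys
im,o=pickle.load(open("v.pkl","rb"))
def gaugeT(o,tz=.1146,dx=0,dy=0,pitch=0,roll=0):
    Rt=R.from_rotvec(o["tool_rot"]).as_matrix()
    g=np.column_stack([Rt[:,0],-Rt[:,1],-Rt[:,2]])@R.from_euler('xyz',[roll,pitch,0],degrees=True).as_matrix()
    T=np.eye(4);T[:3,:3]=g;T[:3,3]=np.array(o["tool_pos"])+Rt@[dx,dy,tz];return T
def dialyz(im,T,uv,x=.012):
    n=cv2.undistortPoints(np.array([[uv]],float),np.array(im["mtx"]),np.array(im["D"]))[0,0]
    C=np.array(im["T"]);d=C[:3,:3]@(F@np.array([n[0],n[1],1]));c=C[:3,3]
    dg=T[:3,:3].T@d;cg=T[:3,:3].T@(c-T[:3,3]);s=(x-cg[0])/dg[0];return (cg+s*dg)[1:]
if __name__=="__main__":
    a=list(map(float,sys.argv[1:]))
    T=gaugeT(o,*a)
    L=gauge_lines(T)+[np.array([[.012,0,.072],[.012,0,.0]])@T[:3,:3].T+T[:3,3]]
    overlay(im,L,(125,125,235,290),"d1.png")
    pts=dict(hub=(399,443,2),pL=(355,510,3),pR=(447,495,3),tab=(410,580,3),tip=(405,430,3),t60l=(45,258,3),t30l=(215,370,3),t30r=(605,300,3),t60r=(735,135,3))
    for k,(u,v,c) in pts.items():
        s,ox,oy=(8,125,150) if c==2 else (800/56,150,205)
        y,z=dialyz(im,T,(ox+u/s-.5,oy+v/s-.5));z-=.072
        print(k,round(y*1e3,1),round(z*1e3,1),"ang(+right about +x)",round(np.degrees(np.arctan2(y,-z)),1),"r",round(np.hypot(y,z)*1e3,1))
E
python3 dial.py .1146
```

```text
hub -0.1 0.6 ang(+right about +x) -169.2 r 0.7
pL -5.7 -32.7 ang(+right about +x) -9.8 r 33.2
pR 0.4 -32.9 ang(+right about +x) 0.7 r 32.9
tab -2.9 -38.1 ang(+right about +x) -4.4 r 38.2
tip -1.6 -28.1 ang(+right about +x) -3.2 r 28.1
t60l -22.6 -12.4 ang(+right about +x) -61.2 r 25.8
t30l -13.1 -21.8 ang(+right about +x) -31.0 r 25.4
t30r 12.9 -21.9 ang(+right about +x) 30.5 r 25.4
t60r 23.3 -12.4 ang(+right about +x) 62.0 r 26.4
```

View pics/d1.png

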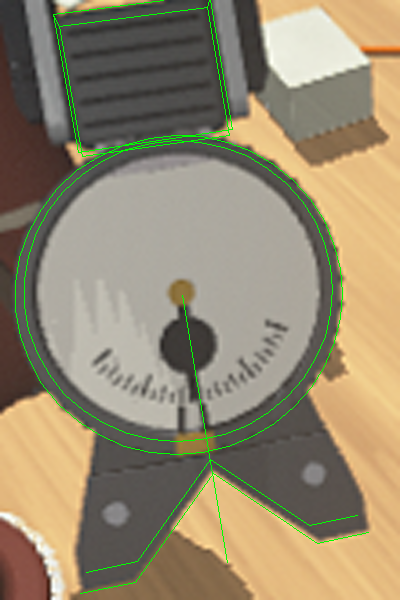

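Measured mark: -4.5° = -0.079 rad (prongs -9.8°/+0.7°, tab -4.4°, scale ticks symmetric to about 0.3°, overlay matches). So the gauge must be rolled +4.5° about its x. Next, the path to above the seat.

Run:
```python
from tgt import *
from scipy.spatial.transform import Slerp
p,Rr,o=cur()
Rg=R.from_euler('z',-4.6,degrees=True)*R.from_euler('x',4.5,degrees=True)
Rt=toolrot(Rg,-1);pe=np.array([.531,-.2003,.082])+Rg.apply([0,0,.1186])+[0,0,.10]
print(pe,(Rr.inv()*Rt).magnitude()*57.3)
s=Slerp([0,1],R.concatenate([Rr,Rt]))
for a in np.linspace(0,1,15)[1:]:
    pp=p+(pe-p)*a
    sh=Rr.inv().apply(pp-p)*100;tv=(Rr.inv()*s(a)).as_rotvec(degrees=True)
    print("[1,",", ".join(f"{x:.1f}" for x in np.r_[sh,tv]),"],")
```

```text
[ 0.53025373 -0.20957528  0.3002344 ] 114.30977934500937
[1, -4.5, -2.3, 0.4, 2.9, -2.2, -7.3 ],
[1, -9.0, -4.6, 0.9, 5.8, -4.5, -14.6 ],
[1, -13.5, -7.0, 1.3, 8.7, -6.7, -21.9 ],
[1, -18.0, -9.3, 1.8, 11.6, -9.0, -29.2 ],
[1, -22.5, -11.6, 2.2, 14.5, -11.2, -36.5 ],
[1, -27.0, -13.9, 2.7, 17.4, -13.5, -43.8 ],
[1, -31.4, -16.3, 3.1, 20.3, -15.7, -51.1 ],
[1, -35.9, -18.6, 3.6, 23.1, -18.0, -58.4 ],
[1, -40.4, -20.9, 4.0, 26.0, -20.2, -65.7 ],
[1, -44.9, -23.2, 4.5, 28.9, -22.5, -73.0 ],
[1, -49.4, -25.6, 4.9, 31.8, -24.7, -80.3 ],
[1, -53.9, -27.9, 5.4, 34.7, -26.9, -87.6 ],
[1, -58.4, -30.2, 5.8, 37.6, -29.2, -94.9 ],
[1, -62.9, -32.5, 6.3, 40.5, -31.4, -102.2 ],
```

Emit:
play_rows:
  motion:
    - [[1,-4.5,-2.3,0.4,2.9,-2.2,-7.3],[1,-9,-4.6,0.9,5.8,-4.5,-14.6],[1,-13.5,-7,1.3,8.7,-6.7,-21.9],[1,-18,-9.3,1.8,11.6,-9,-29.2],[1,-22.5,-11.6,2.2,14.5,-11.2,-36.5],[1,-27,-13.9,2.7,17.4,-13.5,-43.8],[1,-31.4,-16.3,3.1,20.3,-15.7,-51.1],[1,-35.9,-18.6,3.6,23.1,-18,-58.4],[1,-40.4,-20.9,4,26,-20.2,-65.7],[1,-44.9,-23.2,4.5,28.9,-22.5,-73],[1,-49.4,-25.6,4.9,31.8,-24.7,-80.3],[1,-53.9,-27.9,5.4,34.7,-26.9,-87.6],[1,-58.4,-30.2,5.8,37.6,-29.2,-94.9],[1,-62.9,-32.5,6.3,40.5,-31.4,-102.2],[1,-62.9,-32.5,6.3,40.5,-31.4,-102.2],[1,-62.9,-32.5,6.3,40.5,-31.4,-102.2],[1,-62.9,-32.5,6.3,40.5,-31.4,-102.2]]

```text
t: 10.3
tool_pos: [0.5299, -0.2102, 0.3023]
tool_rot: [-3.064, 0.123, -0.01]
contact_force: [0.5, -0.7, -3.5]
opening: 0.0387
```

```bash
cat > st.py <<'E'
from dial import *
S=ctrl.get_image("side");Tp=ctrl.get_image("top");p,Rr,o=cur()
T=gaugeT(o);L=gauge_lines(T);P=spin_lines(pose(.531,-.2003,.082,-4.6))
overlay(S,L+P,(225,150,345,240),"s_side.png");overlay(Tp,L+P,(295,140,395,215),"s_top.png")
Sx=R.from_euler('z',-4.6,degrees=True)
v=T[:3,3]-T[:3,2]*.004
print("vee in seat mm",(Sx.inv().apply(v-[.531,-.2003,.082])*1e3).round(2))
Rg=R.from_matrix(T[:3,:3]);print("gauge rel seat rotvec deg",(Sx.inv()*Rg).as_rotvec(degrees=True).round(2))
print("F",np.round(o["contact_force"],2),"M",np.round(o["wrist_torque"],3),"t",o["t"],"op",o["opening"])
Rg=Sx*R.from_euler('x',4.5,degrees=True)
for h in(.10,.02,.01,.005,0):
    print(h,end=' ');delta(np.array([.531,-.2003,.082+h])+Rg.apply([0,0,.1186]),toolrot(Rg,-1))
E
python3 st.py
```

```text
vee in seat mm [-1.0000e-02 -8.5000e-01  1.0178e+02]
gauge rel seat rotvec deg [ 4.36 -0.19 -0.01]
F [ 0.48  0.5  -3.9 ] M [-0.052 -0.03  -0.007] t 10.4 op 0.038752694939124616
0.1 shift cm [ 0.04 -0.04  0.18] turn deg [ 0.14 -0.19 -0.01]
0.02 shift cm [0.01 0.57 8.16] turn deg [ 0.14 -0.19 -0.01]
0.01 shift cm [0.01 0.64 9.16] turn deg [ 0.14 -0.19 -0.01]
0.005 shift cm [0.01 0.68 9.66] turn deg [ 0.14 -0.19 -0.01]
0 shift cm [1.000e-02 7.200e-01 1.016e+01] turn deg [ 0.14 -0.19 -0.01]
```

View pics/s_side.png

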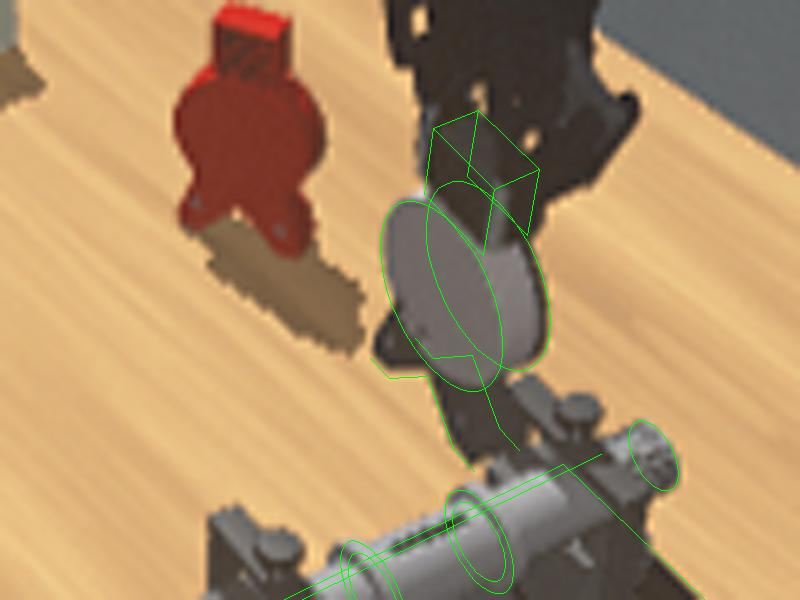

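View pics/s_top.png

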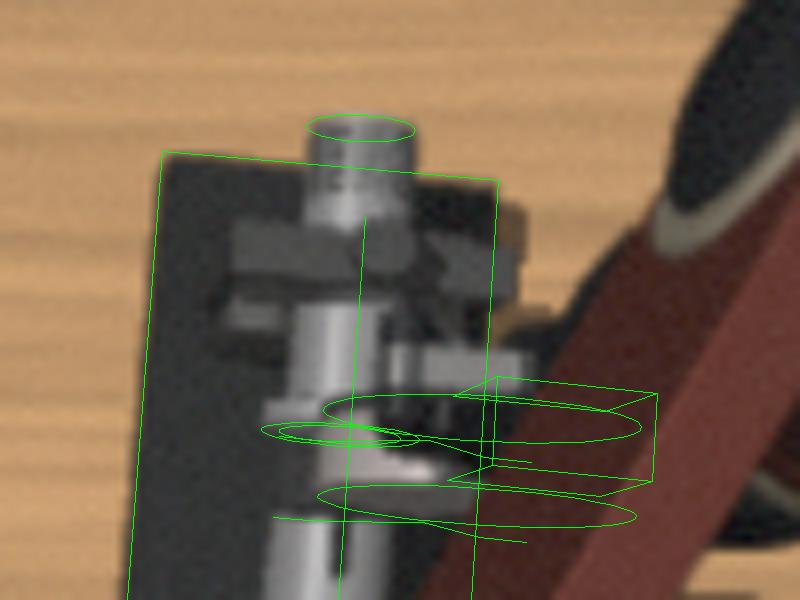

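Emit:
play_rows:
  motion:
    - [[1,0,0.1,2,0.1,-0.2,0],[1,0,0.3,4.5,0.1,-0.2,0],[1,0,0.5,7,0.1,-0.2,0],[1,0,0.6,8.5,0.1,-0.2,0],[1,0,0.6,9,0.1,-0.2,0],[1,0,0.6,9,0.1,-0.2,0],[1,0,0.6,9,0.1,-0.2,0],[1,0,0.6,9,0.1,-0.2,0]]

```text
t: 11.4
tool_pos: [0.5307, -0.2095, 0.213]
tool_rot: [-3.062, 0.123, -0.007]
contact_force: [0.4, -0.6, -4.5]
opening: 0.0386
```

```bash
python3 st.py
```

```text
vee in seat mm [ 0.28  0.02 12.29]
gauge rel seat rotvec deg [ 4.43 -0.05 -0.  ]
F [-0.44  0.55 -3.53] M [-0.1   -0.02   0.031] t 11.5 op 0.038627665448705016
0.1 shift cm [-0.01 -0.66 -8.75] turn deg [ 0.07 -0.05  0.  ]
0.02 shift cm [-0.02 -0.04 -0.77] turn deg [ 0.07 -0.05  0.  ]
0.01 shift cm [-0.02  0.03  0.23] turn deg [ 0.07 -0.05  0.  ]
0.005 shift cm [-0.02  0.07  0.73] turn deg [ 0.07 -0.05  0.  ]
0 shift cm [-0.02  0.11  1.22] turn deg [ 0.07 -0.05  0.  ]
```

View pics/s_side.png

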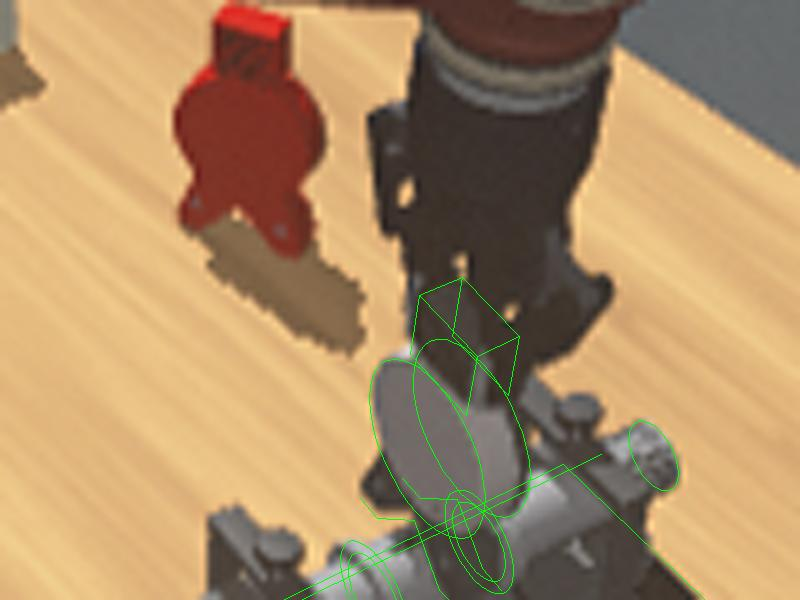

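View pics/s_top.png

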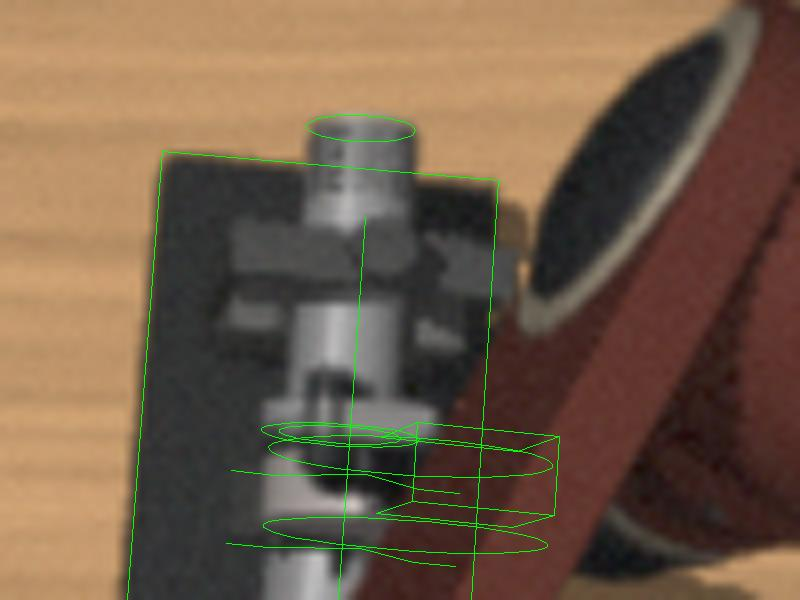

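Emit:
play_rows:
  motion:
    - [[1,0,0.02,0.3,0.07,0,0],[1,0,0.05,0.6,0.07,0,0],[1,0,0.07,0.8,0.07,0,0],[1,0,0.08,0.9,0.07,0,0],[1,0,0.09,1.0,0.07,0,0],[1,0,0.09,1.0,0.07,0,0]]

```text
t: 12.25
tool_pos: [0.5305, -0.2095, 0.2025]
tool_rot: [-3.061, 0.123, -0.006]
contact_force: [-0.6, 0.3, -4.5]
opening: 0.0388
```

```bash
python3 st.py|grep -v "0.1 \|0.02"
```

```text
vee in seat mm [0.39 0.01 2.37]
gauge rel seat rotvec deg [ 4.5  -0.06  0.  ]
0.01 shift cm [-0.03 -0.06 -0.76] turn deg [ 0.   -0.06  0.  ]
```

Emit:
play_rows:
  motion:
    - [[1,0,0,0.05,0,0,0],[1,0,0.01,0.1,0,0,0],[1,0,0.01,0.15,0,0,0],[1,0,0.01,0.15,0,0,0],[1,0,0.01,0.15,0,0,0]]

```text
t: 12.98
tool_pos: [0.5305, -0.2096, 0.2011]
tool_rot: [-3.061, 0.123, -0.006]
contact_force: [-0.0, -1.0, -4.8]
opening: 0.0386
```

```bash
python3 st.py|grep -v "0.1 \|0.02"
```

```text
vee in seat mm [0.37 0.04 0.85]
gauge rel seat rotvec deg [ 4.5  -0.06  0.  ]
F [-0.01 -0.13 -3.63] M [-0.092 -0.01   0.018] t 13.075 op 0.03898413025960794
0.005 shift cm [-0.03 -0.03 -0.41] turn deg [ 0.   -0.06  0.  ]
0 shift cm [-0.03  0.01  0.08] turn deg [ 0.   -0.06  0.  ]
```

Emit:
play_rows:
  motion:
    - [[1,0,0,0.04,0,0,0],[1,0,0,0.08,0,0,0],[1,0,0,0.1,0,0,0],[1,0,0,0.1,0,0,0],[1,0,0,0.1,0,0,0]]

```text
t: 13.7
tool_pos: [0.5306, -0.2097, 0.2004]
tool_rot: [-3.061, 0.123, -0.007]
contact_force: [0.6, -2.1, -1.7]
opening: 0.0389
```

```bash
python3 st.py|grep -v "0.1 \|0.02"
```

```text
vee in seat mm [ 0.57 -0.16  0.18]
gauge rel seat rotvec deg [ 4.47 -0.08 -0.  ]
0.01 shift cm [-0.04 -0.08 -0.98] turn deg [ 0.03 -0.08  0.  ]
0.005 shift cm [-0.04 -0.05 -0.48] turn deg [ 0.03 -0.08  0.  ]
```

Emit:
play_rows:
  motion:
    - [[1,0,0.03,0.04,0,0,0],[1,0,0.06,0.08,0,0,0],[1,0,0.06,0.12,0,0,0],[1,0,0.06,0.12,0,0,0],[1,0,0.06,0.12,0,0,0]]

```text
t: 14.42
tool_pos: [0.5309, -0.2101, 0.2001]
tool_rot: [-3.061, 0.123, -0.008]
contact_force: [-1.2, 1.6, 5.2]
opening: 0.0387
```

```bash
cat > f.py <<'E'
from tgt import *
fs=[];ms=[]
for i in range(6):
    ctrl.get_image("top");o=ctrl.get_obs();fs.append(o["contact_force"]);ms.append(o["wrist_torque"])
print(np.mean(fs,0).round(2),np.std(fs,0).round(2),np.mean(ms,0).round(3),o["t"])
E
python3 f.py; python3 st.py|grep -v "0.1 \|0.02"
```

```text
[-1.98  1.87  5.75] [0.54 0.58 0.38] [0.492 0.461 0.064] 14.725
vee in seat mm [ 0.96 -0.53 -0.15]
gauge rel seat rotvec deg [ 4.48 -0.13  0.01]
F [-1.67  0.92  5.25] M [0.512 0.416 0.079] t 14.825 op 0.03879597580198658
```

Emit:
play_rows:
  motion:
    - [[1,-0.03,-0.02,0.01,0,0,0],[1,-0.03,-0.02,0.01,0,0,0],[1,-0.03,-0.02,0.01,0,0,0],[1,-0.03,-0.02,0.01,0,0,0]]

```text
t: 15.32
tool_pos: [0.5307, -0.21, 0.2001]
tool_rot: [-3.061, 0.123, -0.009]
contact_force: [-1.1, -0.1, 3.5]
opening: 0.0388
```

```bash
python3 f.py; python3 st.py|grep -v "0.1 \|0.02"
python3 - <<'E'
from dial import *
T=gaugeT(o);g=T[:3,:3].T@[0,0,-1];print("expected pointer deg at view",np.degrees(np.arctan2(g[1],-g[2])))
E
```

```text
[-1.07 -0.31  2.91] [0.42 0.31 0.47] [0.015 0.234 0.03 ] 15.625
vee in seat mm [ 0.76 -0.47 -0.16]
gauge rel seat rotvec deg [ 4.46 -0.14  0.01]
F [-0.28 -0.29  3.3 ] M [-0.007  0.242  0.069] t 15.725 op 0.03872551393443244
0.01 shift cm [-0.04 -0.12 -1.01] turn deg [ 0.04 -0.14  0.01]
0.005 shift cm [-0.04 -0.08 -0.51] turn deg [ 0.04 -0.14  0.01]
0 shift cm [-0.05 -0.04 -0.01] turn deg [ 0.04 -0.14  0.01]
expected pointer deg at view -0.004339082595032452
```

View pics/s_side.png

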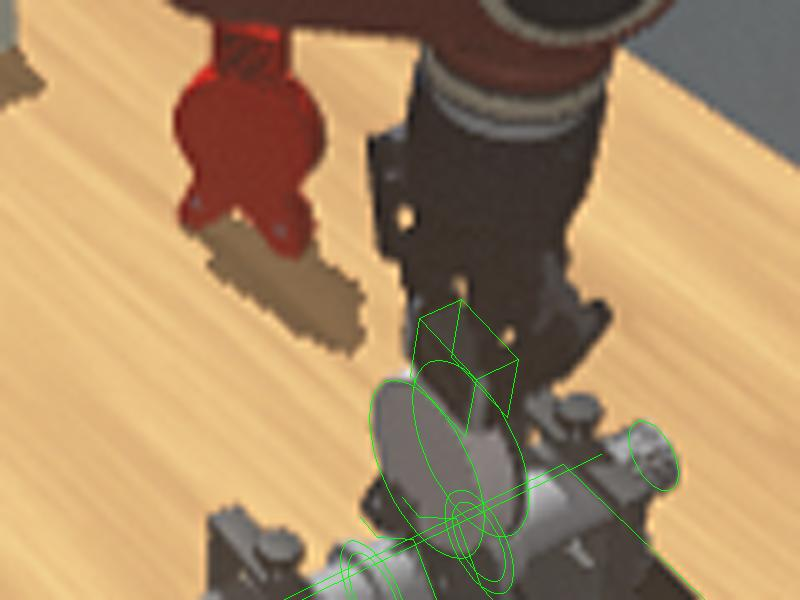

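Run:
```python
import cv2,pickle
import numpy as np
v1=cv2.imread("pics/v1.png");a=cv2.resize(v1[305:395,225:325],None,fx=4,fy=4,interpolation=cv2.INTER_CUBIC)
im,_=pickle.load(open("v.pkl","rb"));b=cv2.resize(im["color"][:,:,::-1],(800,600),interpolation=cv2.INTER_CUBIC)[305:395,225:325];b=cv2.resize(b,None,fx=4,fy=4,interpolation=cv2.INTER_CUBIC)
cv2.imwrite("pics/cmp.png",np.hstack([a,b]))
```

```text
(no output)
```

View pics/cmp.png

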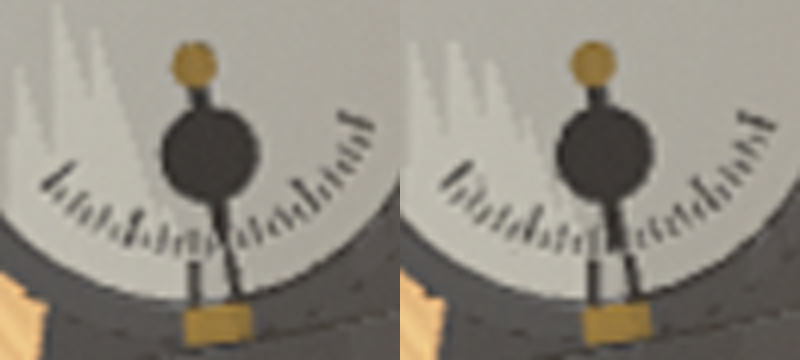

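The two views 0.1 s apart show the pointer still swinging (about 0° then -3°), so that reading isn't a contradiction. The plumb direction agrees with the tool pose and the tick symmetry. I add a slight press and settle.

Emit:
play_rows:
  motion:
    - [[1,0,0,0.03,0,0,0],[1,0,0,0.03,0,0,0],[1,0,0,0.03,0,0,0],[1,0,0,0.03,0,0,0],[1,0,0,0.03,0,0,0],[1,0,0,0.03,0,0,0],[1,0,0,0.03,0,0,0],[1,0,0,0.03,0,0,0],[1,0,0,0.03,0,0,0],[1,0,0,0.03,0,0,0],[1,0,0,0.03,0,0,0],[1,0,0,0.03,0,0,0]]

```text
t: 17.23
tool_pos: [0.5308, -0.21, 0.2001]
tool_rot: [-3.061, 0.123, -0.009]
contact_force: [-0.6, 0.1, 5.5]
opening: 0.0388
```

```bash
python3 f.py; python3 st.py|head -3;python3 shot.py e.png side 0 0 512 384
```

```text
[-1.33  0.01  5.07] [0.51 0.45 0.5 ] [0.118 0.343 0.046] 17.525
vee in seat mm [ 0.86 -0.47 -0.16]
gauge rel seat rotvec deg [ 4.46 -0.16  0.01]
F [-1.55  0.14  5.41] M [0.144 0.37  0.083] t 17.625 op 0.03887326684780806
```

View pics/e.png

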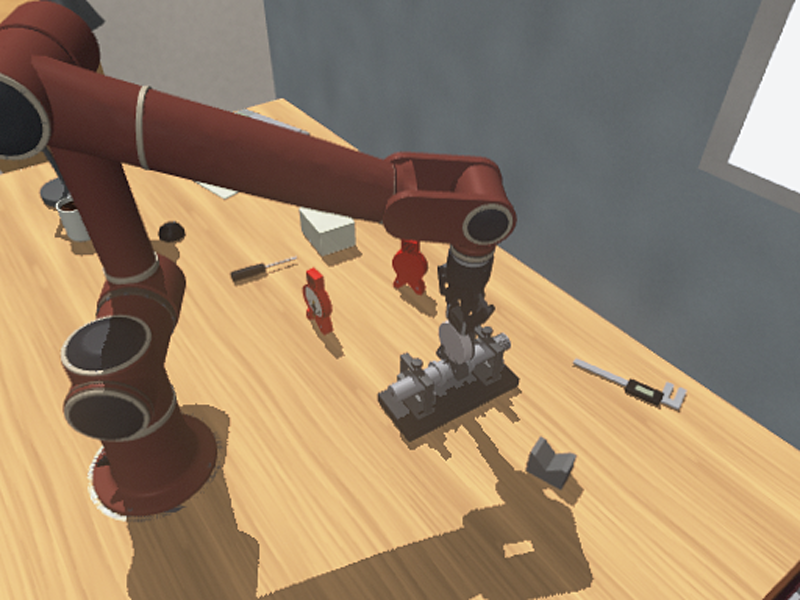

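```bash
python3 -c "
from station import ctrl
print(ctrl.finish_job())"
```

```text
the job is handed in; nothing more can be done
None
```

I handed the job in at about 17.7 s, with the gauge gripped and lightly pressed astride the seat, dial away from the robot. No verdict was reported.

**Setting:** I picked up the grey gauge by its sides and turned its dial to the side camera to read the mark. The middle of the setting mark came out at about -4.5° (-0.079 rad). I set the gauge at a +4.5° roll, and the measured roll was +4.46°.

**Last checks:**
- **Position:** by the tool pose, the vee point is at (0.9, -0.5, -0.2) mm from the seat position I measured in the images.
- **Squareness:** about 0.2° off.
- **Contact:** about 9 N, worked out from the wrist force. The sideways force and turning moment are near zero, so both legs appear to be down, but I did not measure each leg separately.
- **Bystanders:** in the last picture the carton, the spare block and the screwdriver look to be in their places.

**Not confirmed:**
- **Final pointer position:** the dial faces away from both cameras in the final pose, so I did not see the pointer settle on the mark. It rests on the tool pose and the measured mark angle.
- **One disagreement:** in the dial pictures the pointer read about 0° and then -3.2°, where 0° was expected. Those pictures were about 0.1 s apart and the pointer was still swinging, so I took it as swing and did not go back for a second look.

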